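# Bolt the fixture pallet to its docking station

### The arm

A 6-joint arm with a two-finger parallel gripper is mounted at the origin on the work surface. World frame = base frame: x ahead of the robot, y to its left, z up, the work surface at z = 0. Lengths are in m, angles in rad, forces in N, time in s.
With the tool pointing down it reaches from about 0.325 to 0.775 m from the base axis. Payload 5.5 kg.
Tool frame: the origin (TCP) lies on the centre line of the jaws, within the pads' length; the fingertips stand 22 mm ahead of it and the grasp point (between the pads) lies 3 mm ahead of it (bot.tip_extent is the distance from the TCP to the fingertips, in m); z points along the fingers, x is the direction in which the jaws open and shut, and the axes are right-handed (so a half turn about z gives the same grasp; the last joint's range is limited). The gripper opens to 85 mm and grips with 20 to 120 N. Pads are 22 mm wide; open, the fingers measure 114 mm over their backs; the gripper's body (76 mm by 85 mm) begins 54 mm behind the grasp point. The pads swing forward as they close: fully open they stand 13 mm farther back than shut.
Start: joints at [-1.345, 0.091, 1.231, -0, 1.82, -0.057], TCP at [0.167, -0.576, 0.253] pointing down, gripper open.
Joint ranges: [-2.87, 2.87], [-0.86, 2.18], [0.17, 2.46], [-1.51, 4.65], [0.06, 2.69], [-2.65, 2.65]. Speed limits (rad/s): [2.57, 2.57, 3.01, 3.14, 3.14, 3.14].

### API

Orientations are given as [roll, pitch, yaw] about the fixed x, y, z axes, in that order (R = Rz(yaw) Ry(pitch) Rx(roll)).
In Python, from bench import sensors, eyes, job, bot gives the robot as it stands.
- The arm moves only by the tool carry_out, never from a script. Its argument "steps" is a list of rows, each an object with "offset": the shift along the tool's x, y, z in m, a list of three; "spin": the turn about the tool's z in rad; "grip": the opening in per cent of the stroke, from 0 (shut) to 100 (fully open). In form: [{"offset": [dx, dy, dz], "spin": spin, "grip": grip}, ...]. A call has 1 to 20 rows; each row is the pose to reach, as a shift and turn from the pose measured when the call began, along the tool's axes at that moment; what a row does not reach only later rows make up. A row lasts 1/8 s, in which the tool goes at most 62.5 mm and 10.7 degrees, less where a joint would pass 70% of its speed; a pose out of reach is approached as far as the arm can. A call with a gripper value outside its range is refused whole. The fingers move at their own pace and stop on an object; "grip_force" is the grip in N (left out, the last holds). Time passes only in rows, so rows that repeat a pose let the fingers close. It gives the time, the measured TCP pose, the force and the opening at its end, in the units of the state.
- sensors.state(): the state, without advancing time (a new reading comes with each control period).
- eyes.snapshot(name): name is "scene" or "top"; returns (picture, depth): 384x512x3 uint8, red, green, blue; 384x512 float32, m along the optical axis (not along the pixel's ray), 0 where there is no reading.
- eyes.camera_model(name): a dict with "fx", "fy", "cx", "cy" (pixels), "position" and "attitude" of the camera in the world. Camera axes: x right, y down, z forward; pixel columns grow to the right and rows downward; lengths in m; the calibration is good to about 2 mm. A picture is of the moment at which its call begins. camera_model takes no time and is no camera call.
- job.hand_in(): hands the job in, once; it reports no verdict.
The state is a dict: "time_s": time; "joints": joint angles; "dq": joint speeds; "effort": joint torques, N m; "tcp_pos": TCP position; "ee_rot": TCP orientation; "force": force on the tool from outside, world axes, zero at the start; "wrist_torque": the same for the moment, N m; "finger_gap": finger opening in m.
Only numpy, scipy, OpenCV 4.12 (cv2) and the standard library are available. Lean on these libraries where they do the work, as an engineer would, in place of code of your own. Each camera call takes 0.05 s, during which the arm holds its last target.

### The job

Lock the fixture pallet to its docking station: press the long spring catch bar down with one fingertip and, while keeping it down, push the upright tab of the bolt with the other fingertip until the bolt is fully home in the pallet's keeper. Then let go so that the catch springs back up and locks the bolt there. Grasp nothing, and leave the tools and parts lying around where they are.

Things in the scene. Friction and masses are not known exactly. Their poses are not given: they have to be found in the camera images.
- station: docking station fixed to the table, turned up to 0.45 rad either way: dark steel plate 130 (x) by 360 (y) by 10 mm, origin on the table. Side by side along its y run the catch bar (centre line x = -32 mm) and the bolt (x = +30 mm; a 14 mm rod, its top 37 mm above the table). Two bolt guides, 44 mm high, lie at y = -85 to -70 and 55 to 70 mm; between them the tab stands free.
- keeper (a point): middle of the steel keeper, 48 mm high, on the pallet at the station's +y end, station x = 30, y = 104 mm, 30 mm above the table; the bolt's end slides into it, towards +y. The pallet spans y = 92 to 210 mm and carries a small vise up to 68 mm high. Axes as the station's.
- catch_top (a point): centre of the top face of the catch bar, flat, plain steel, 24 mm wide (x), 150 mm long (y = -85 to +65 mm in the station's frame), 8 mm thick; top 55 mm above the table when up. It moves straight down only, level all along wherever it is pressed; a fingertip may slide along it while pressing. Axes as the station's.
- catch (a joint): how far the catch bar is pressed down, m: 0 up (about 4 N spring preload), 0.010 fully down (about 8 N). Its teeth block the bolt unless it is down by more than 0.005; about 0.0075 is a good depth. It springs up by itself when let go.
- bolt_tab (a point): middle of the top edge of the bolt's upright steel tab, 28 mm wide (station's x), 8 mm thick (y: faces 4 mm either side of this point), top edge 78 mm above the table, reaching down to the rod. Lies at station y = -15 mm plus the joint value. Push its -y face towards +y. Between the facing sides of tab and catch bar are 36 mm. Axes as the station's.
- bolt (a joint): travel of the bolt towards the keeper, m: 0 to 0.010 at the start (drawn back), 0.0485 at its end stop, fully home. Sliding friction about 2 N. With the catch up it moves no further than about 0.013. At the end stop the catch is free to spring up and then keeps it there.
- hexkey: loose T-handle hex key lying on the table, 90 mm handle and 170 mm shaft, 18 mm thick; leave it alone
- holder: loose steel tool holder standing on the table, flange 60 mm across, 98 mm high; origin: centre of its underside; leave it alone
- holder_small: smaller loose steel tool holder standing beyond the station, flange 48 mm across, 78 mm high; leave it alone
- collar: loose steel shaft collar, ring 52 mm across, 22 mm high, beyond the station; leave it alone
- blank: loose aluminium block 60 x 45 x 28 mm beyond the station; leave it alone
- wrench: loose wrench 160 mm long lying on the table; leave it alone
- brush: loose brush 170 mm long lying on the table; leave it alone

How it is judged:
By the outcome, as a careful person would: the job done as asked, in the order asked, and still so for the second after the job is handed in, with the robot touching nothing.
It also fails if it takes over 32 s, if anything falls off the work surface, if the arm or the gripper's body presses on something with over 40 N, if the wrist force passes 120 N, or if a joint passes its speed limit or range.

## Working session

There is one attempt and no reset: what is moved stays moved. The work goes in short steps, Python scripts to look and compute and a tool call to move; the robot and the scene stay as the last step left them, time stands still between calls to the robot, and variables do not carry over. Pictures are saved under pics/ and viewed, and the job is handed in when it is done.

Besides the shell and the picture viewer there is one more tool, called after "Request:" as name([rows], argument=value, ...), one row to a line, values as JSON. carry_out: Moves the arm, as the interface text tells. Its arguments: {"type":"object","properties":{"steps":{"type":"array"},"grip_force":{"type":"number"}},"required":["steps"]}

```bash
ls; mkdir -p pics
cat > snap.py <<'E'
from bench import sensors, eyes, job, bot
import cv2, numpy as np, sys
tag=sys.argv[1]
for n in sys.argv[2:]:
    p,d=eyes.snapshot(n); np.savez(f'{n}_{tag}.npz',p=p,d=d)
    cv2.imwrite(f'pics/{n}_{tag}.png',cv2.cvtColor(p,cv2.COLOR_RGB2BGR))
    print(n,eyes.camera_model(n))
print(sensors.state(), bot.tip_extent)
E
python3 snap.py 0 scene top
```

```text
pics
scene {'fx': 359.70440757253783, 'fy': 359.70440757253783, 'cx': 254.1157249010619, 'cy': 196.2355881573614, 'position': array([ 1.23525151, -0.32865157,  0.64109441]), 'attitude': array([-2.20529547, -0.02475437,  1.049271  ])}
top {'fx': 349.59022786203093, 'fy': 349.59022786203093, 'cx': 256.36946145369853, 'cy': 193.1411053004292, 'position': array([0.39141686, 0.07454935, 0.93520344]), 'attitude': array([-2.92818647e+00, -2.26956986e-03, -1.69242545e+00])}
{'time_s': 0.1, 'joints': array([-1.34473144e+00,  9.18028292e-02,  1.23177745e+00, -1.19858628e-05,
        1.81978824e+00, -5.66982361e-02]), 'dq': array([-0.00103127, -0.00168208, -0.00388061, -0.00104362, -0.001524  ,
       -0.00187695]), 'effort': array([ 3.90218236e-03, -4.60216892e+01, -4.19218361e+01,  1.34561647e-04,
        1.06449079e-02,  9.69371911e-06]), 'tcp_pos': array([ 0.16735424, -0.57596731,  0.2522456 ]), 'ee_rot': array([-3.14150362e+00,  1.77366988e-03, -1.28803607e+00]), 'force': array([ 0.28701108, -0.66167474, -0.45038381]), 'wrist_torque': array([ 0.00537626, -0.02270506,  0.00083918]), 'finger_gap': 0.08538078185430742} 0.022
```

View pics/scene_0.png

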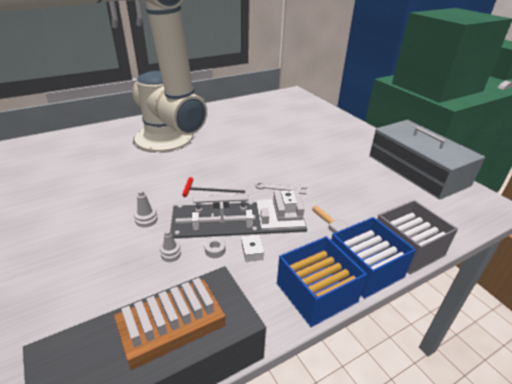

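View pics/top_0.png

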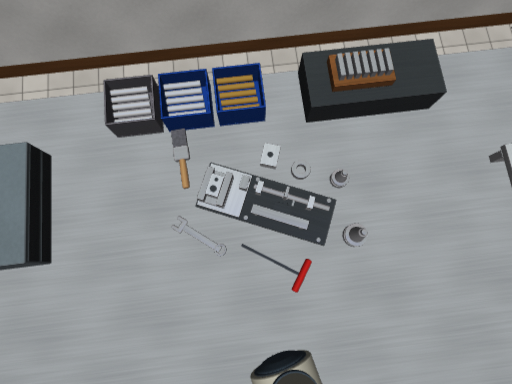

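The top view shows the station's plate running from about (330,225) to the pallet at (210,190), with the bolt and tab at about (287,193) and the catch bar at about (280,217). Next I'll enlarge this area and measure it.

```bash
cat > geo.py <<'E'
import numpy as np, cv2
from scipy.spatial.transform import Rotation as R
from bench import eyes
def load(n,tag):
    z=np.load(f'{n}_{tag}.npz'); return z['p'],z['d']
def cloud(n,d):
    m=eyes.camera_model(n); v,u=np.mgrid[:d.shape[0],:d.shape[1]]
    c=np.stack([(u-m['cx'])/m['fx']*d,(v-m['cy'])/m['fy']*d,d],-1)
    return c@R.from_euler('xyz',m['attitude']).as_matrix().T+m['position']
def proj(n,P):
    m=eyes.camera_model(n); c=(np.atleast_2d(P)-m['position'])@R.from_euler('xyz',m['attitude']).as_matrix()
    return np.c_[c[:,0]/c[:,2]*m['fx']+m['cx'],c[:,1]/c[:,2]*m['fy']+m['cy']]
def crop(n,tag,x0,y0,x1,y1,s,name):
    p,_=load(n,tag); cv2.imwrite(f'pics/{name}.png',cv2.cvtColor(cv2.resize(p[y0:y1,x0:x1],None,fx=s,fy=s,interpolation=cv2.INTER_CUBIC),cv2.COLOR_RGB2BGR))
E
python3 - <<'E'
from geo import *
crop('top','0',190,155,345,250,5,'ctop0'); crop('scene','0',160,165,320,245,5,'cscene0')
for n in('top','scene'):
    p,d=load(n,'0'); X=cloud(n,d)
    print(n,'table z',[np.round(X[v,u],3).tolist() for v,u in ([(330,200),(260,350)] if n=='top' else [(150,250),(200,60)])])
    roi=(X[...,0]>.3)&(X[...,0]<.62)&(X[...,1]>-.15)&(X[...,1]<.3)&(d>0)
    for lo,hi in((.006,.015),(.03,.04),(.041,.047),(.05,.058),(.07,.085)):
        m=roi&(X[...,2]>lo)&(X[...,2]<hi); q=X[m]
        if len(q): print(lo,hi,len(q),q.min(0).round(3),q.max(0).round(3),q.mean(0).round(3))
E
```

```text
top table z [[0.259, 0.232, 0.0], [0.384, -0.175, 0.0]]
0.006 0.015 3323 [ 0.321 -0.15   0.006] [0.62  0.285 0.015] [ 0.516 -0.002  0.009]
0.03 0.04 480 [ 0.518 -0.136  0.03 ] [0.619 0.196 0.04 ] [0.566 0.006 0.035]
0.041 0.047 178 [ 0.521 -0.099  0.041] [0.62  0.199 0.047] [0.577 0.012 0.044]
0.05 0.058 634 [ 0.474 -0.072  0.05 ] [0.618 0.202 0.058] [0.523 0.018 0.055]
0.07 0.085 68 [ 0.557 -0.034  0.07 ] [0.618 0.168 0.081] [0.586 0.057 0.074]
scene table z [[0.236, 0.246, 0.001], [0.24, -0.388, 0.0]]
0.006 0.015 2090 [ 0.329 -0.15   0.006] [0.62  0.283 0.015] [ 0.529 -0.016  0.01 ]
0.03 0.04 457 [ 0.484 -0.138  0.03 ] [0.618 0.14  0.04 ] [ 0.56  -0.03   0.035]
0.041 0.047 145 [ 0.515 -0.102  0.041] [0.617 0.135 0.047] [ 0.568 -0.014  0.044]
0.05 0.058 385 [ 0.477 -0.076  0.05 ] [0.619 0.136 0.058] [ 0.521 -0.001  0.055]
0.07 0.085 51 [ 0.56  -0.035  0.07 ] [0.617 0.174 0.08 ] [0.586 0.04  0.075]
```

View pics/ctop0.png

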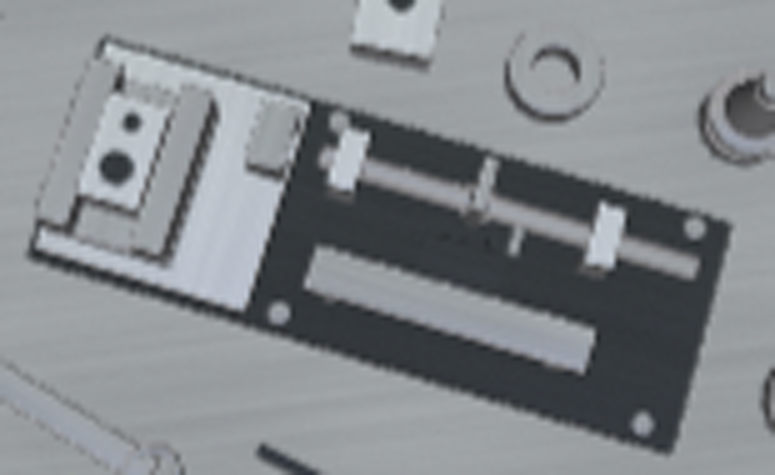

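View pics/cscene0.png

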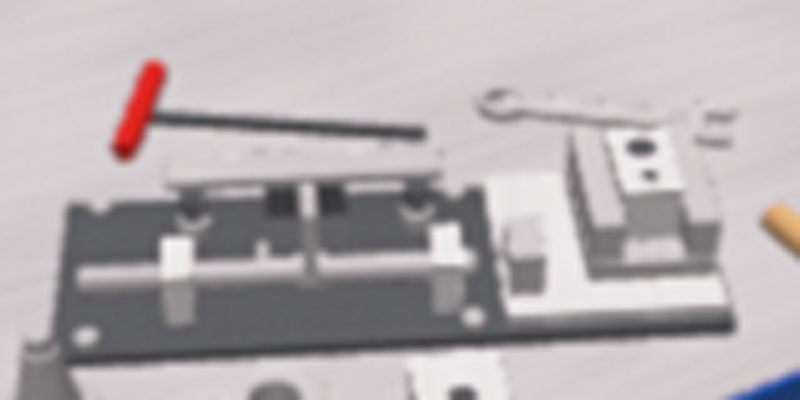

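Run:
```python
from geo import *
for n in('top','scene'):
    p,d=load(n,'0'); X=cloud(n,d)
    roi=(X[...,0]>.45)&(X[...,0]<.62)&(X[...,1]>-.12)&(X[...,1]<.12)&(d>0)
    m=(roi&(X[...,2]>.052)&(X[...,2]<.058)).astype(np.uint8)
    k,l,st,c=cv2.connectedComponentsWithStats(m)
    i=1+np.argmax(st[1:,4]); q=X[l==i]
    r=cv2.minAreaRect((q[:,:2]*1000).astype(np.float32)); print(n,'catch',len(q),r,q[:,2].mean())
    # edge-based direction via PCA
    w,v=np.linalg.eigh(np.cov(q[:,:2].T)); a=v[:,1]*np.sign(v[1,1]); yaw=np.arctan2(-a[0],a[1]); print('yaw',yaw)
    m=roi&(X[...,2]>.072)&(X[...,2]<.082)&(X[...,1]<.05); t=X[m]
    print('tab',len(t),t.mean(0)); print((t*1000).round().tolist()[:40])
    m=(roi&(X[...,2]>.041)&(X[...,2]<.0465)).astype(np.uint8)
    k,l,st,c=cv2.connectedComponentsWithStats(m)
    for j in range(1,k):
        if st[j,4]>6: print('44mm',st[j,4],X[l==j].mean(0).round(4))
```

```text
top catch 515 ((513.16162109375, -1.4985122680664062), (149.564208984375, 24.429195404052734), 66.10369110107422) 0.054546285872545695
yaw -0.41928586598523093
tab 37 [ 0.56978148 -0.02548128  0.07726035]
[[582.0, -29.0, 77.0], [581.0, -31.0, 80.0], [582.0, -34.0, 77.0], [581.0, -26.0, 74.0], [579.0, -28.0, 78.0], [580.0, -31.0, 75.0], [579.0, -33.0, 78.0], [577.0, -25.0, 77.0], [577.0, -28.0, 78.0], [576.0, -30.0, 79.0], [576.0, -33.0, 77.0], [574.0, -24.0, 81.0], [574.0, -27.0, 78.0], [574.0, -30.0, 80.0], [572.0, -25.0, 77.0], [571.0, -27.0, 79.0], [572.0, -30.0, 76.0], [570.0, -22.0, 77.0], [570.0, -24.0, 75.0], [569.0, -27.0, 77.0], [568.0, -29.0, 81.0], [567.0, -21.0, 78.0], [567.0, -24.0, 75.0], [567.0, -26.0, 76.0], [565.0, -21.0, 77.0], [564.0, -23.0, 79.0], [564.0, -26.0, 76.0], [563.0, -19.0, 74.0], [563.0, -21.0, 74.0], [562.0, -23.0, 79.0], [562.0, -26.0, 76.0], [560.0, -18.0, 79.0], [559.0, -20.0, 80.0], [560.0, -23.0, 76.0], [558.0, -18.0, 73.0], [558.0, -20.0, 76.0], [557.0, -22.0, 79.0]]
44mm 62 [0.5988 0.0399 0.0438]
44mm 10 [0.6058 0.0866 0.0446]
44mm 63 [ 0.5419 -
[... 368 characters left out ...]
0, 78.0], [569.0, -27.0, 79.0], [570.0, -25.0, 79.0], [569.0, -22.0, 77.0], [571.0, -31.0, 78.0], [573.0, -29.0, 79.0], [574.0, -27.0, 79.0], [573.0, -24.0, 77.0], [574.0, -33.0, 78.0], [575.0, -30.0, 78.0], [576.0, -28.0, 77.0], [578.0, -26.0, 78.0], [578.0, -35.0, 78.0], [581.0, -33.0, 80.0], [582.0, -31.0, 79.0], [582.0, -28.0, 79.0], [581.0, -33.0, 76.0], [583.0, -31.0, 77.0], [584.0, -29.0, 77.0], [583.0, -34.0, 75.0], [583.0, -31.0, 74.0], [586.0, -30.0, 76.0], [585.0, -35.0, 73.0], [585.0, -32.0, 72.0], [586.0, -30.0, 72.0]]
44mm 12 [ 0.5194 -0.0196  0.0441]
44mm 12 [0.5308 0.0057 0.0441]
44mm 51 [0.6025 0.0372 0.0444]
44mm 49 [ 0.5463 -0.0903  0.0442]
44mm 7 [ 0.5831 -0.0316  0.0435]
```

Both cameras agree to about 2 mm:
- Catch centre is about (514, -2) mm, at z 55.
- Yaw is about -0.417.
- Station origin is about (548, -6). From it the guides come out within 0.5 mm of where they were measured.
- Tab is at station y ≈ -9, so the bolt joint is ≈ 0.006, within its stated range.

I'll move above the start of the push with the tool x axis along station x.

Request:
carry_out([
  {"offset": [-0.02,-0.025,0],"spin": -0.05,"grip": 56},
  {"offset": [-0.06,-0.07,0],"spin": -0.15,"grip": 56},
  {"offset": [-0.1,-0.12,0],"spin": -0.25,"grip": 56},
  {"offset": [-0.14,-0.17,0],"spin": -0.35,"grip": 56},
  {"offset": [-0.18,-0.215,0],"spin": -0.45,"grip": 56},
  {"offset": [-0.215,-0.26,0],"spin": -0.55,"grip": 56},
  {"offset": [-0.25,-0.305,0],"spin": -0.65,"grip": 56},
  {"offset": [-0.29,-0.35,0],"spin": -0.75,"grip": 56},
  {"offset": [-0.325,-0.395,0],"spin": -0.82,"grip": 56},
  {"offset": [-0.36,-0.435,0.02],"spin": -0.87,"grip": 56},
  {"offset": [-0.39,-0.47,0.05],"spin": -0.871,"grip": 56},
  {"offset": [-0.405,-0.49,0.09],"spin": -0.871,"grip": 56},
  {"offset": [-0.414,-0.5,0.11],"spin": -0.871,"grip": 56},
  {"offset": [-0.414,-0.5,0.12],"spin": -0.871,"grip": 56},
  {"offset": [-0.414,-0.5,0.12],"spin": -0.871,"grip": 56},
  {"offset": [-0.414,-0.5,0.12],"spin": -0.871,"grip": 56},
])

```text
time_s: 2.1
tcp_pos: [0.5324, -0.0397, 0.1348]
ee_rot: [-3.14, -0.002, -0.418]
force: [0.7, -0.3, 0.4]
finger_gap: 0.0479
```

```bash
python3 snap.py 1 scene top | tail -6
python3 - <<'E'
from geo import *
crop('top','1',190,145,345,250,5,'ctop1'); crop('scene','1',150,125,310,245,5,'cscene1')
E
```

```text
scene {'fx': 359.70440757253783, 'fy': 359.70440757253783, 'cx': 254.1157249010619, 'cy': 196.2355881573614, 'position': array([ 1.23525151, -0.32865157,  0.64109441]), 'attitude': array([-2.20529547, -0.02475437,  1.049271  ])}
top {'fx': 349.59022786203093, 'fy': 349.59022786203093, 'cx': 256.36946145369853, 'cy': 193.1411053004292, 'position': array([0.39141686, 0.07454935, 0.93520344]), 'attitude': array([-2.92818647e+00, -2.26956986e-03, -1.69242545e+00])}
{'time_s': 2.2, 'joints': array([-1.38682846e-01, -7.99340093e-02,  1.61196606e+00,  1.60594263e-03,
        1.60746126e+00,  2.79506509e-01]), 'dq': array([ 0.00440472,  0.00349453,  0.00511638,  0.00050006, -0.00396443,
        0.00078383]), 'effort': array([ 1.25371190e-02, -3.78200698e+01, -4.13843393e+01,  7.55902904e-03,
       -8.72173150e-04, -3.21028790e-03]), 'tcp_pos': array([ 0.53240891, -0.03946699,  0.13472861]), 'ee_rot': array([-3.13947101e+00, -1.57519950e-03, -4.18130472e-01]), 'force': array([-0.24601018, -0.65970327,  0.54337289]), 'wrist_torque': array([ 0.04471154, -0.02365322,  0.04091113]), 'finger_gap': 0.04747774462870883} 0.022
```

View pics/ctop1.png

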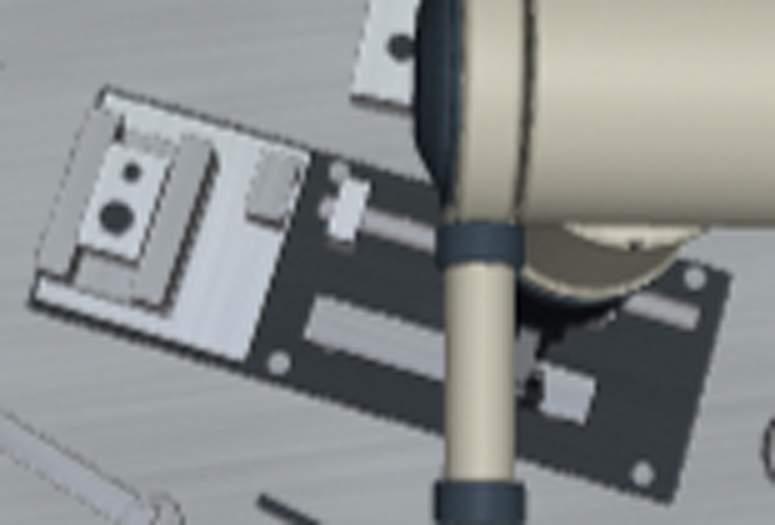

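View pics/cscene1.png

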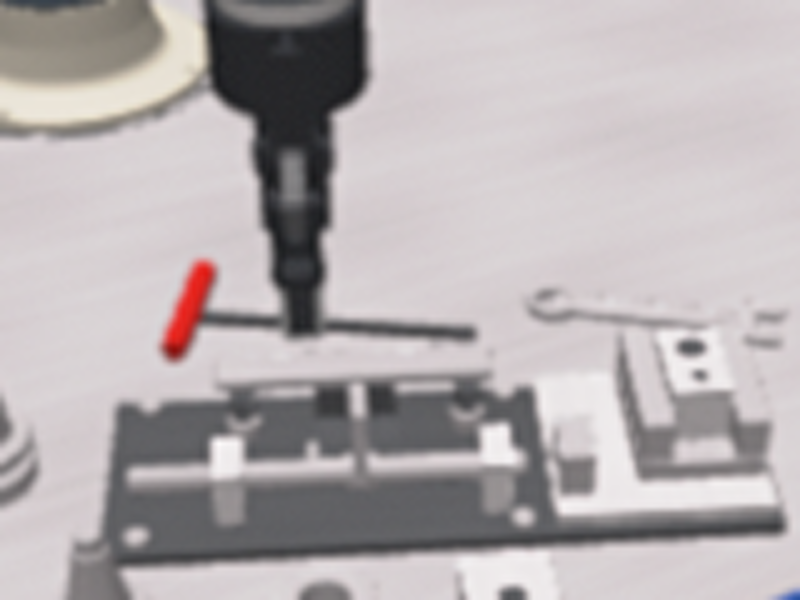

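The finger is seen above the start of the catch (fingertip near scene pixel (210,191)). A small stub stands between the rod and the bar, at top pixel (293,203). Before descending I'll check its height and the fingertip's height.

Run:
```python
from geo import *
o=np.array([.5477,-.0062]);c,s=np.cos(-.417),np.sin(-.417)
def st(X):
    q=X.copy();d=X[...,:2]-o;q[...,0]=d[...,0]*c+d[...,1]*s;q[...,1]=-d[...,0]*s+d[...,1]*c;return q*1000
for n in('top','scene'):
    S=st(cloud(n,load(n,'0')[1]))
    m=(S[...,0]>-15)&(S[...,0]<20)&(abs(S[...,1]+30)<35)&(S[...,2]>13)
    print(n,S[m].round().astype(int).tolist()[:40])
S=st(cloud('scene',load('scene','1')[1]))
m=(abs(S[...,1]+38)<22)&(abs(S[...,0])<60)&(S[...,2]>85)&(S[...,2]<135)
q=S[m]; print(len(q)); i=np.argsort(q[:,2])[:40]; print(q[i].round().astype(int).tolist())
for lo in range(90,135,5):
    k=q[(q[:,2]>lo)&(q[:,2]<lo+5)&(q[:,0]>10)]
    if len(k):print(lo,len(k),k.min(0).round(),k.max(0).round())
```

```text
top [[19, -5, 74], [20, -10, 79], [16, -6, 79], [16, -8, 80], [18, -10, 76], [14, -6, 73], [15, -9, 76], [15, -11, 79], [20, -3, 31], [15, -5, 55], [15, -7, 61], [15, -10, 64], [15, -12, 66], [15, 4, 29], [15, 1, 34], [17, -1, 26], [15, -6, 45], [15, -8, 49], [15, -11, 52], [12, 3, 32], [12, 1, 34], [14, -2, 29], [15, -4, 28], [16, -7, 25], [15, -9, 34], [15, -12, 41], [10, 5, 27], [9, 2, 32], [10, 0, 31], [12, -3, 26], [13, -5, 26], [13, -8, 28], [13, -10, 31], [16, -13, 23], [16, -15, 27], [17, -18, 26], [16, -20, 32], [7, 4, 27], [7, 2, 31], [9, -1, 26]]
scene [[19, -10, 78], [-15, -22, 30], [-15, -19, 29], [-15, -3, 28], [-13, 3, 29], [-13, -30, 28], [-14, -27, 27], [-12, -25, 28], [-13, -22, 27], [-12, -19, 28], [-11, -16, 29], [-11, -14, 28], [-12, -3, 27], [-11, 0, 28], [-11, 3, 27], [-10, -30, 27], [-10, -27, 26], [-8, -25, 28], [-9, -22, 27], [-8, -19, 28], [-8, -17, 28], [-6, -14, 29], [-7, -3, 28], [-8, 0, 26], [-6, 2, 28], [-2, -30, 29], [-2, -27, 29], [-5, -25, 27], [-6, -22, 26], [-5, -19, 27], [-2, -14, 29], [-4, -3, 26], [-2, 0, 28], [-1, 2, 28], [-2, 5, 28], [-1, -30
[... 170 characters left out ...]
-27, 120], [31, -37, 120], [28, -24, 121], [29, -27, 121], [29, -44, 122], [28, -24, 124], [30, -27, 125], [29, -46, 125], [30, -44, 126], [36, -34, 126], [36, -31, 126], [36, -39, 127], [36, -36, 127], [36, -41, 127], [37, -29, 127], [29, -26, 127], [28, -44, 127], [36, -31, 129], [36, -29, 129], [35, -36, 129], [36, -34, 129], [31, -46, 129], [32, -34, 130], [28, -26, 130], [27, -43, 130], [37, -41, 131], [34, -36, 131], [39, -39, 132], [30, -46, 132], [36, -31, 132], [28, -26, 133], [37, -29, 133], [38, -41, 134], [35, -29, 134]]
115 7 [ 28. -44. 118.] [ 31. -27. 120.]
120 7 [ 28. -46. 120.] [ 31. -24. 125.]
125 17 [ 27. -46. 126.] [ 37. -26. 130.]
130 12 [ 28. -46. 131.] [ 39. -26. 135.]
```

The stub is low (29 mm). The fingertip is at z ≈ 117 mm with the TCP at 134.7 mm, so it reaches about 17.5 mm ahead at this gap, and the pads are thin. I'll open slightly to centre the tips, descend to just above the bar, then feel for contact.

Request:
carry_out([
  {"offset": [0,0,0.02],"spin": 0,"grip": 64},
  {"offset": [0,0,0.04],"spin": 0,"grip": 64},
  {"offset": [0,0,0.052],"spin": 0,"grip": 64},
  {"offset": [0,0,0.054],"spin": 0,"grip": 64},
  {"offset": [0,0,0.054],"spin": 0,"grip": 64},
  {"offset": [0,0,0.054],"spin": 0,"grip": 64},
])

```text
time_s: 2.95
tcp_pos: [0.533, -0.0394, 0.0815]
ee_rot: [-3.139, -0.003, -0.418]
force: [0.4, -0.7, -0.1]
finger_gap: 0.0548
```

```bash
python3 snap.py 2 scene | tail -3
python3 - <<'E'
from geo import *
crop('scene','2',150,125,310,245,5,'cscene2')
o=np.array([.5477,-.0062]);c,s=np.cos(-.417),np.sin(-.417)
X=cloud('scene',load('scene','2')[1]);q=X.copy();d=X[...,:2]-o;q[...,0]=d[...,0]*c+d[...,1]*s;q[...,1]=-d[...,0]*s+d[...,1]*c;S=q*1000
m=(abs(S[...,1]+38)<22)&(abs(S[...,0]-35)<15)&(S[...,2]>50)&(S[...,2]<85)
q=S[m];print(q[np.argsort(q[:,2])[:25]].round().astype(int).tolist())
E
```

```text
1.50948964e+00,  2.79547564e-01]), 'dq': array([ 3.41581807e-05, -5.67468028e-04,  1.18375386e-03,  1.52921662e-03,
       -1.72363707e-03,  9.09738276e-04]), 'effort': array([-3.43361444e-04, -3.82976460e+01, -4.06623745e+01,  8.50247859e-03,
       -1.24987683e-02, -3.70500345e-05]), 'tcp_pos': array([ 0.53300116, -0.03946087,  0.08159838]), 'ee_rot': array([-3.13908072e+00, -2.96827709e-03, -4.18158494e-01]), 'force': array([-0.82000378, -0.06720305,  0.37400135]), 'wrist_torque': array([ 0.04100961, -0.04991825, -0.00452947]), 'finger_gap': 0.05493974725446471} 0.022
[[30, -29, 62], [33, -32, 65], [33, -34, 65], [35, -39, 66], [35, -37, 67], [35, -42, 67], [33, -26, 67], [34, -44, 69], [35, -24, 69], [33, -26, 71], [38, -29, 71], [34, -24, 71], [33, -44, 72], [39, -41, 73], [39, -31, 73], [40, -34, 73], [39, -39, 73], [40, -36, 74], [33, -26, 74], [33, -24, 74], [30, -24, 74], [38, -36, 76], [34, -44, 76], [39, -39, 76], [32, -26, 76]]
```

View pics/cscene2.png

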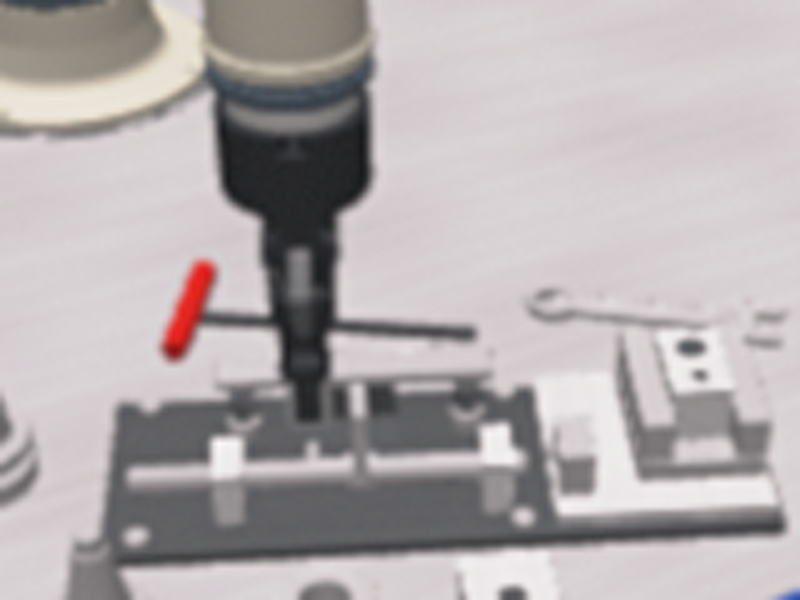

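The finger is just beside the tab at px (308,415), with the tip at about z 64 mm, so about 9 mm remain to the bar. I'll feel downward.

Request:
carry_out([
  {"offset": [0,0,0.004],"spin": 0,"grip": 64},
  {"offset": [0,0,0.008],"spin": 0,"grip": 64},
  {"offset": [0,0,0.008],"spin": 0,"grip": 64},
])

```text
time_s: 3.38
tcp_pos: [0.533, -0.0394, 0.0734]
ee_rot: [-3.139, -0.003, -0.418]
force: [-0.2, -0.2, 0.5]
finger_gap: 0.0543
```

Request:
carry_out([
  {"offset": [0,0,0.002],"spin": 0,"grip": 64},
  {"offset": [0,0,0.002],"spin": 0,"grip": 64},
])

```text
time_s: 3.62
tcp_pos: [0.5331, -0.0395, 0.0718]
ee_rot: [-3.139, -0.003, -0.418]
force: [-0.8, -0.5, 4.2]
finger_gap: 0.0546
```

Request:
carry_out([
  {"offset": [0,0,0.001],"spin": 0,"grip": 64},
  {"offset": [0,0,0.001],"spin": 0,"grip": 64},
])

```text
time_s: 3.88
tcp_pos: [0.5331, -0.0394, 0.0711]
ee_rot: [-3.139, -0.003, -0.418]
force: [-2.5, 0.2, 4.7]
finger_gap: 0.0548
```

Contact came at TCP z ≈ 0.072 with about 4 N. Pressing on to a depth of about 7.5 mm.

Request:
carry_out([
  {"offset": [0,0,0.002],"spin": 0,"grip": 64},
  {"offset": [0,0,0.004],"spin": 0,"grip": 64},
  {"offset": [0,0,0.0065],"spin": 0,"grip": 64},
  {"offset": [0,0,0.0065],"spin": 0,"grip": 64},
  {"offset": [0,0,0.0065],"spin": 0,"grip": 64},
])

```text
time_s: 4.5
tcp_pos: [0.5331, -0.0394, 0.0651]
ee_rot: [-3.139, -0.003, -0.418]
force: [-2.5, 0.1, 5.5]
finger_gap: 0.0546
```

```bash
python3 snap.py 3 scene | tail -1
python3 - <<'E'
from geo import *
crop('scene','3',150,125,310,245,5,'cscene3')
o=np.array([.5477,-.0062]);c,s=np.cos(-.417),np.sin(-.417)
for n in '23':
    X=cloud('scene',load('scene',n)[1]);q=X.copy();d=X[...,:2]-o;q[...,0]=d[...,0]*c+d[...,1]*s;q[...,1]=-d[...,0]*s+d[...,1]*c;S=q*1000
    for a,b in((5,55),(-80,-55)):
        m=(S[...,1]>a)&(S[...,1]<b)&(abs(S[...,0]+32)<9)&(S[...,2]>40)&(S[...,2]<60)
        print(n,a,m.sum(),np.median(S[m][:,2]))
E
```

```text
-1.14796869e+00,  3.14735156e-02]), 'tcp_pos': array([ 0.53312418, -0.03945022,  0.06509595]), 'ee_rot': array([-3.13903395, -0.00339996, -0.4180367 ]), 'force': array([-3.33217127,  0.29254486,  7.2595861 ]), 'wrist_torque': array([0.11888211, 0.60215952, 0.04218488]), 'finger_gap': 0.05451558391146177} 0.022
2 5 69 55.72732825994409
2 -80 39 55.8955200314698
3 5 68 47.83343990134314
3 -80 39 47.526848591052385
```

View pics/cscene3.png

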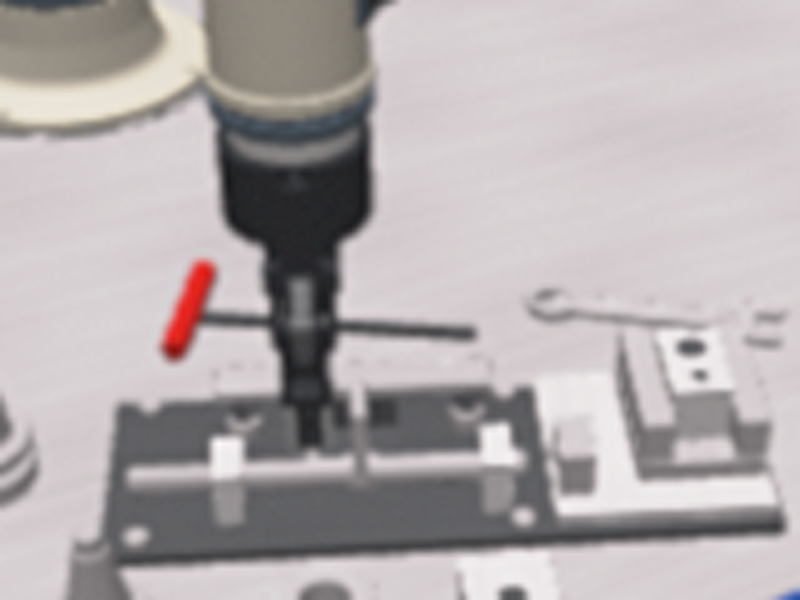

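The bar is down about 8 mm along its whole length (47.7 mm against 55.8 mm) and the tip is beside the tab. Next is the push towards +y (tool -y). By my estimate about 55 mm is needed to reach the end stop.

Request:
carry_out([
  {"offset": [0,-0.004,0],"spin": 0,"grip": 64},
  {"offset": [0,-0.008,0],"spin": 0,"grip": 64},
  {"offset": [0,-0.012,0],"spin": 0,"grip": 64},
  {"offset": [0,-0.016,0],"spin": 0,"grip": 64},
  {"offset": [0,-0.02,0],"spin": 0,"grip": 64},
  {"offset": [0,-0.024,0],"spin": 0,"grip": 64},
  {"offset": [0,-0.024,0],"spin": 0,"grip": 64},
])

```text
time_s: 5.42
tcp_pos: [0.5431, -0.0188, 0.0659]
ee_rot: [-3.141, -0.005, -0.418]
force: [-1.8, -4.7, 7.0]
finger_gap: 0.0549
```

```bash
cat > chk.py <<'E'
from geo import *
import sys
n=sys.argv[1]
crop('scene',n,150,125,310,245,5,'cscene'+n)
o=np.array([.5477,-.0062]);c,s=np.cos(-.417),np.sin(-.417)
X=cloud('scene',load('scene',n)[1]);q=X.copy();d=X[...,:2]-o;q[...,0]=d[...,0]*c+d[...,1]*s;q[...,1]=-d[...,0]*s+d[...,1]*c;S=q*1000
m=(abs(S[...,1])<70)&(abs(S[...,0]+32)<9)&(S[...,2]>44)&(S[...,2]<58)
print('catch z',m.sum(),np.median(S[m][:,2]))
m=(abs(S[...,1]-20)<45)&(abs(S[...,0]-42)<5)&(S[...,2]>55)&(S[...,2]<80)
print('tab',S[m].round().astype(int).tolist())
E
python3 snap.py 4 scene | tail -1; python3 chk.py 4
```

```text
-0.76817745,   0.12709712]), 'tcp_pos': array([ 0.54312723, -0.01884891,  0.0659056 ]), 'ee_rot': array([-3.14117316, -0.00521458, -0.41852158]), 'force': array([-2.14467853, -3.80587833,  6.55352666]), 'wrist_torque': array([-0.63452243,  0.51795646,  0.10456668]), 'finger_gap': 0.05472202888225473} 0.022
catch z 159 48.543099087284716
tab [[38, 2, 80], [38, 7, 79], [41, -19, 80], [40, -14, 78], [39, -11, 78], [41, -9, 79], [38, -6, 77], [41, 2, 79], [41, 4, 79], [41, -19, 77], [42, -16, 77], [41, -14, 76], [40, -11, 75], [40, -9, 75], [43, -6, 78], [44, 1, 78], [45, 4, 78], [46, 6, 79], [40, -16, 73], [39, -14, 71], [42, -9, 74], [41, -6, 72], [45, 1, 75], [45, 4, 75], [43, 6, 74], [41, -16, 70], [42, -14, 71], [41, -11, 70], [42, -9, 70], [42, -6, 70], [42, 1, 70], [44, 4, 71], [43, 6, 70], [41, -16, 67], [40, -14, 65], [42, -9, 67], [40, -6, 65], [43, 1, 67], [43, 4, 67], [45, 6, 69], [40, -17, 63], [39, -14, 62], [40, -12, 62], [40, -9, 62], [41, -6, 63], [43, 4, 64], [44, 6, 65], [43, -17, 61], [41, -14, 60], [40, -12, 59], [40, -9, 59], [39, -7, 58], [44, 1, 62], [45, 4, 62], [45, 6, 62], [40, -17, 56], [40, -14, 56], [44, 1, 58], [43, 4, 57], [41, 6, 56]]
```

View pics/cscene4.png

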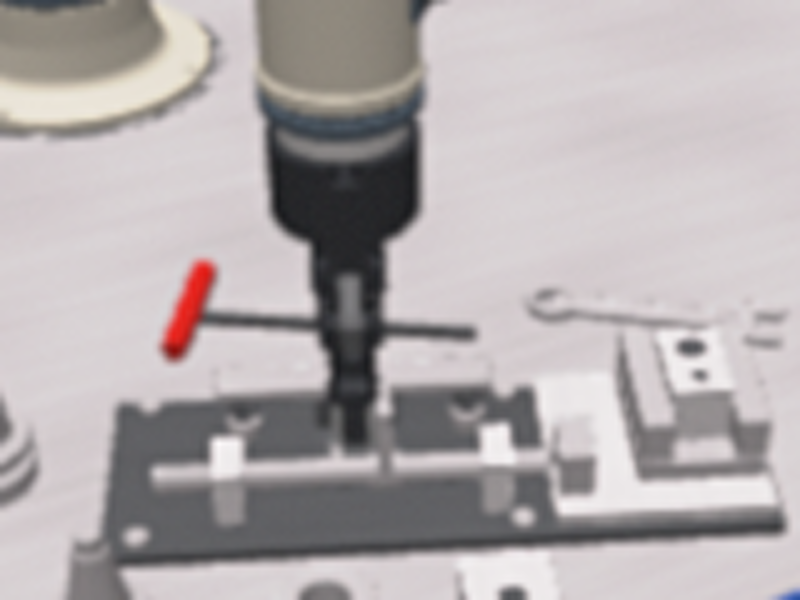

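The tab has moved past the tooth block (tab y ≈ 3, joint ≈ 0.018) and the bar is still down about 6.8 mm. I'll continue, adding a touch of depth.

Request:
carry_out([
  {"offset": [0,-0.002,0.001],"spin": 0,"grip": 64},
  {"offset": [0,-0.006,0.0015],"spin": 0,"grip": 64},
  {"offset": [0,-0.01,0.0015],"spin": 0,"grip": 64},
  {"offset": [0,-0.014,0.0015],"spin": 0,"grip": 64},
  {"offset": [0,-0.018,0.0015],"spin": 0,"grip": 64},
  {"offset": [0,-0.022,0.0015],"spin": 0,"grip": 64},
  {"offset": [0,-0.026,0.0015],"spin": 0,"grip": 64},
  {"offset": [0,-0.026,0.0015],"spin": 0,"grip": 64},
])

```text
time_s: 6.48
tcp_pos: [0.5539, 0.0037, 0.0652]
ee_rot: [3.14, -0.007, -0.419]
force: [-2.2, -4.1, 7.9]
finger_gap: 0.0549
```

Request:
carry_out([
  {"offset": [0,-0.003,0.0005],"spin": 0,"grip": 64},
  {"offset": [0,-0.004,0.0005],"spin": 0,"grip": 64},
  {"offset": [0,-0.004,0.0005],"spin": 0,"grip": 64},
])

```text
time_s: 6.85
tcp_pos: [0.5552, 0.0059, 0.0651]
ee_rot: [3.137, -0.007, -0.42]
force: [-3.4, -4.5, 7.2]
finger_gap: 0.0547
```

```bash
python3 snap.py 5 scene | tail -1; python3 chk.py 5
```

```text
-1.46774366,   0.14264094]), 'tcp_pos': array([0.55520882, 0.00586073, 0.06516199]), 'ee_rot': array([ 3.13704095, -0.00718226, -0.41954133]), 'force': array([-3.40880586, -4.77006129,  7.07228232]), 'wrist_torque': array([-0.75825946,  0.88887589,  0.10257901]), 'finger_gap': 0.05470644746518921} 0.022
catch z 155 47.68252460961053
tab [[38, 17, 79], [37, 27, 78], [37, 30, 77], [38, 35, 78], [42, 9, 79], [43, 12, 80], [40, 14, 77], [40, 17, 77], [42, 19, 79], [42, 22, 78], [44, 29, 79], [44, 32, 80], [43, 34, 78], [41, 9, 75], [41, 12, 75], [44, 14, 77], [42, 17, 75], [42, 19, 75], [41, 22, 74], [42, 27, 75], [43, 29, 76], [45, 32, 77], [45, 34, 76], [44, 9, 74], [42, 11, 72], [43, 14, 73], [38, 17, 69], [43, 19, 73], [42, 22, 72], [43, 27, 72], [43, 29, 72], [44, 32, 73], [43, 34, 72], [40, 9, 68], [42, 11, 69], [41, 14, 68], [41, 17, 68], [43, 19, 69], [43, 22, 69], [40, 27, 67], [44, 29, 70], [42, 32, 68], [44, 34, 69], [43, 9, 66], [43, 11, 66], [44, 14, 68], [38, 17, 63], [41, 19, 65], [42, 22, 65], [40, 27, 63], [45, 29, 67], [45, 32, 67], [42, 34, 65], [40, 9, 61], [40, 11, 61], [42, 14, 63], [40, 17, 61], [41, 19, 62], [44, 21, 63], [40, 27, 60], [45, 29, 64], [45, 32, 64], [44, 34, 63], [40, 9, 58], [43, 11, 60], [43, 14, 60], [42, 16, 59], [43, 19, 59], [41, 22, 58], [38, 24, 55], [40, 27, 57], [44, 29, 60], [44, 32, 59], [44, 34, 59], [41, 9, 55], [42, 11, 56], [45, 29, 57], [44, 32, 56], [43, 34, 56]]
```

View pics/cscene5.png

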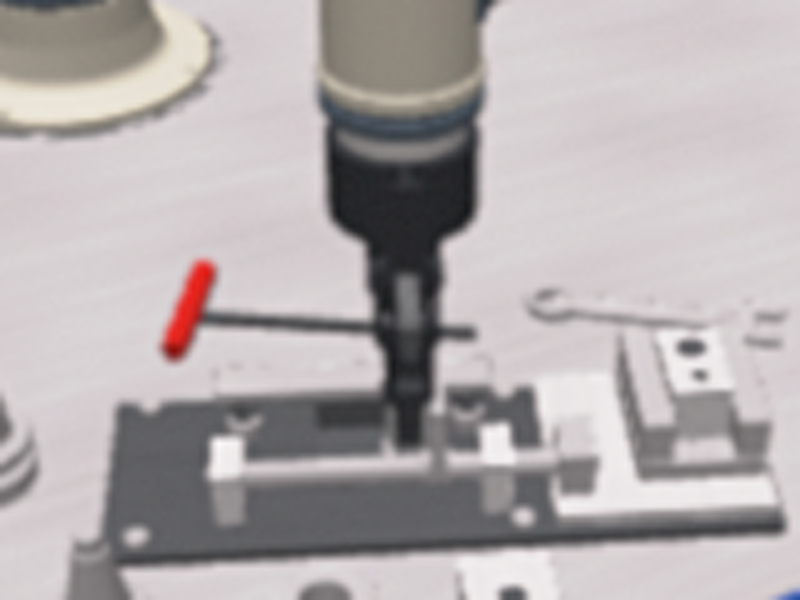

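The tab is at y ≈ 31 and about 3 mm remain. I'll push until the force shows the end stop.

Request:
carry_out([
  {"offset": [0,-0.003,0.0003],"spin": 0,"grip": 64},
  {"offset": [0,-0.004,0.0003],"spin": 0,"grip": 64},
  {"offset": [0,-0.004,0.0003],"spin": 0,"grip": 64},
])

```text
time_s: 7.28
tcp_pos: [0.5563, 0.0078, 0.0652]
ee_rot: [3.133, -0.007, -0.42]
force: [-3.7, -5.8, 7.2]
finger_gap: 0.0548
```

Request:
carry_out([
  {"offset": [0,-0.003,0.0003],"spin": 0,"grip": 64},
  {"offset": [0,-0.004,0.0003],"spin": 0,"grip": 64},
  {"offset": [0,-0.004,0.0003],"spin": 0,"grip": 64},
])

```text
time_s: 7.65
tcp_pos: [0.5564, 0.0079, 0.0652]
ee_rot: [3.126, -0.006, -0.423]
force: [-10.4, -12.5, 9.9]
finger_gap: 0.0543
```

It advanced only 0.1 mm while the lateral force rose to about 16 N, so it looks like the end stop. I'll check by camera.

```bash
python3 snap.py 6 scene top| tail -1; python3 chk.py 6 | cut -c1-700
python3 - <<'E'
from geo import *
crop('top','6',190,145,345,250,5,'ctop6')
o=np.array([.5477,-.0062]);c,s=np.cos(-.417),np.sin(-.417)
# rod tail end (x=30,z=30..37) in scene 0,5,6
for n in '056':
    X=cloud('scene',load('scene',n)[1]);q=X.copy();d=X[...,:2]-o;q[...,0]=d[...,0]*c+d[...,1]*s;q[...,1]=-d[...,0]*s+d[...,1]*c;S=q*1000
    m=(abs(S[...,0]-32)<8)&(S[...,2]>28)&(S[...,2]<39)&(S[...,1]<-30)
    m2=(S[...,0]>38)&(S[...,0]<48)&(S[...,2]>56)&(S[...,2]<82)&(S[...,1]>(27 if n!='0' else -30))&(S[...,1]<50)
    print(n,'tail',np.sort(S[m][:,1])[:5].round(1),'tab y',np.round([np.mean(S[m2][:,1]),S[m2][:,1].min(),S[m2][:,1].max()],1))
E
```

```text
-3.25263709,  -0.10765665]), 'tcp_pos': array([0.55641491, 0.00791228, 0.06522913]), 'ee_rot': array([ 3.12605712, -0.00618709, -0.42277898]), 'force': array([-10.02063416, -11.70457369,  10.64772197]), 'wrist_torque': array([-1.79146176,  1.61771499, -0.11859213]), 'finger_gap': 0.05502367641569208} 0.022
catch z 153 47.86727721709827
tab [[40, 22, 80], [41, 29, 80], [41, 34, 80], [37, 9, 75], [42, 12, 79], [41, 14, 78], [39, 17, 76], [41, 19, 78], [37, 27, 74], [41, 29, 77], [44, 32, 79], [43, 34, 78], [42, 12, 75], [42, 14, 76], [43, 17, 76], [43, 19, 76], [44, 22, 76], [45, 24, 78], [43, 29, 75], [43, 32, 76], [45, 34, 77], [42, 37, 74], [40, 12, 71], [40, 14, 71], [42, 17, 72], [43, 19, 73], [41, 22, 71], [42, 24, 71], [43, 29, 72], [43, 32, 72], [43, 34, 72], [42, 37, 71], [40, 11, 68], [42, 14, 69], [40, 17, 67], [44, 19, 71], [43, 22, 69], [41, 24, 68], [38, 27, 65], [44, 29, 70], [44, 32, 69], [44, 34, 70], [43, 37, 68], [42, 11, 65], [44, 14, 67], [42, 16, 65], [40, 19, 63], [43, 22, 66], [44, 24, 67], [38, 27, 6
0 tail [-128.2 -128.  -127.9 -127.9 -127.9] tab y [ -9.2 -13.6  -6. ]
5 tail [-87.2 -87.1 -87.1 -87.  -87. ] tab y [31.7 29.  34.6]
6 tail [-69.5 -69.2 -69.1 -69.  -69. ] tab y [32.8 29.1 36.9]
```

View pics/cscene6.png

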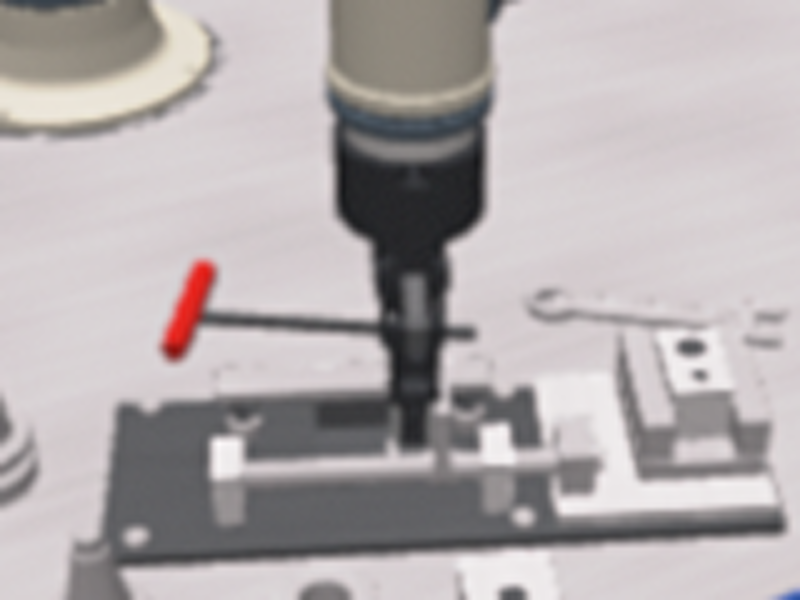

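The tab is at y ≈ 33, which fits the 33.5 expected at the end stop, and the bar is still down 8 mm. I'll lift off while keeping a light push, then back away and rise.

Request:
carry_out([
  {"offset": [0,-0.002,-0.003],"spin": 0,"grip": 64},
  {"offset": [0,-0.002,-0.007],"spin": 0,"grip": 64},
  {"offset": [0,-0.002,-0.012],"spin": 0,"grip": 64},
  {"offset": [0,-0.002,-0.015],"spin": 0,"grip": 64},
  {"offset": [0,-0.002,-0.015],"spin": 0,"grip": 64},
  {"offset": [0,0.003,-0.016],"spin": 0,"grip": 64},
  {"offset": [0,0.01,-0.018],"spin": 0,"grip": 64},
  {"offset": [0,0.01,-0.03],"spin": 0,"grip": 64},
  {"offset": [0,0.01,-0.06],"spin": 0,"grip": 64},
  {"offset": [0,0.01,-0.1],"spin": 0,"grip": 64},
  {"offset": [0,0.01,-0.14],"spin": 0,"grip": 64},
  {"offset": [0,0.01,-0.16],"spin": 0,"grip": 64},
  {"offset": [0,0.01,-0.16],"spin": 0,"grip": 64},
  {"offset": [0,0.01,-0.16],"spin": 0,"grip": 64},
])

```text
time_s: 9.5
tcp_pos: [0.552, 0.0015, 0.2234]
ee_rot: [3.125, -0.004, -0.423]
force: [1.3, -0.9, -1.4]
finger_gap: 0.0544
```

```bash
python3 snap.py 7 scene top| tail -1; python3 chk.py 7 | cut -c1-900
```

```text
9.48852830e-03,  1.65516347e-06]), 'tcp_pos': array([0.55180418, 0.00150042, 0.22302939]), 'ee_rot': array([ 3.12479571e+00, -2.76915977e-03, -4.22781846e-01]), 'force': array([-0.1180539 ,  0.03898213,  0.50917426]), 'wrist_torque': array([ 0.01084944, -0.02998995, -0.0243244 ]), 'finger_gap': 0.05441106007070464} 0.022
catch z 197 55.84270603702368
tab [[37, 30, 77], [40, 32, 79], [40, 35, 79], [41, 29, 77], [44, 32, 79], [42, 34, 77], [42, 29, 75], [44, 32, 76], [46, 34, 77], [45, 37, 76], [44, 29, 73], [43, 32, 72], [44, 34, 73], [41, 37, 70], [43, 29, 69], [44, 32, 69], [46, 34, 71], [41, 37, 67], [43, 29, 66], [45, 32, 67], [45, 34, 67], [43, 37, 65], [41, 29, 61], [42, 32, 62], [44, 34, 63], [44, 37, 63], [42, 29, 58], [42, 32, 58], [45, 34, 60], [40, 37, 57], [44, 29, 56], [42, 32, 55], [43, 34, 56]]
```

View pics/cscene7.png

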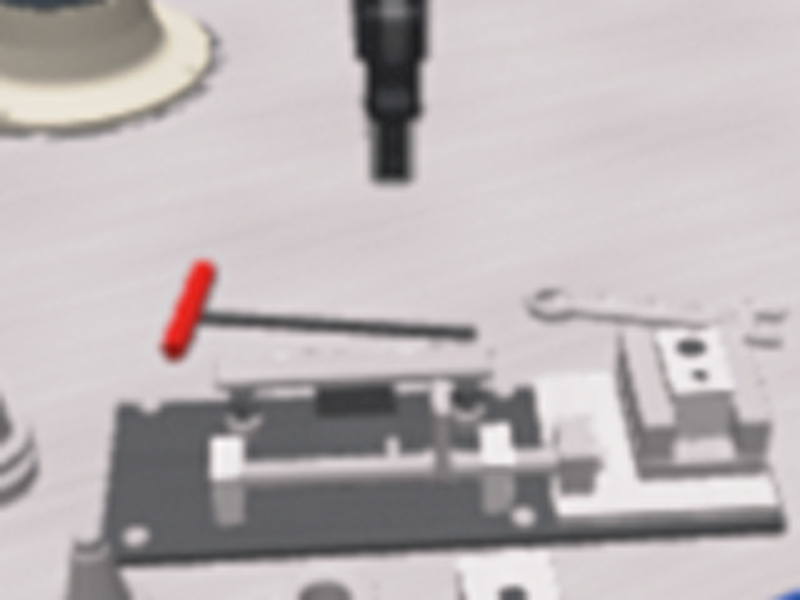

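View pics/scene_7.png

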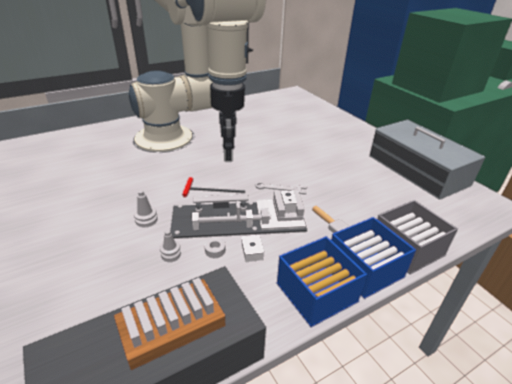

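The catch bar is back up (z 55.8 mm, as at the start). The bolt's end is in the keeper (px (575,455)), with the tab at y ≈ 33. The arm is clear and the loose items look unmoved, so I'm handing in.

```bash
python3 -c "
from bench import job; print(job.hand_in())"
```

```text
the job is handed in; nothing more can be done
None
```

The pallet is locked to its docking station, and I handed the job in at about 9.6 s. I pressed the catch bar down about 8 mm with one fingertip. With the other I pushed the bolt's tab until it stopped, then lifted off so the catch could spring back.

**Bolt home:** At the end of the push the tool stopped advancing while the side force rose to about 16 N. After I let go, the camera put the tab at station y ≈ 33 mm; 33.5 mm is expected at the end stop. The bolt's end shows inside the keeper.

**Catch locked:** The bar's top is back at 55.8 mm, the same height the camera read before pressing.

**Clearance:** The tool is clear with about zero force on it, and by eye nothing else has moved.

**Disagreements:**
- The two cameras differed by about 2 mm in position, so I averaged them.
- The tool stopped about 2 mm before the point I had worked out for the end stop. I put this down to my estimate of the finger width and that camera error, since the measured tab position agrees with the end stop.

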